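# Line up sample bottles by size

### The arm

A 6-joint arm with a two-finger parallel gripper is mounted at the origin on the work surface. World frame = base frame: x ahead of the robot, y to its left, z up, the work surface at z = 0. Lengths are in m, angles in rad, forces in N, time in s.
With the tool pointing down it reaches from about 0.225 to 0.725 m from the base axis. Payload 3.1 kg.
Tool frame: the origin (TCP) lies at the very end of the fingers, on their centre line; the grasp point (between the pads) lies 19 mm behind it; z points along the fingers, y is the direction in which the jaws open and shut (so a half turn about z gives the same grasp; the last joint's range is limited). The gripper opens to 85 mm and grips with 20 to 120 N. Pads are 22 mm wide; open, the fingers measure 114 mm over their backs; the gripper's body (76 mm by 85 mm) begins 54 mm behind the grasp point. The pads swing forward as they close: fully open they stand 13 mm farther back than shut.
Start: joints at [-1.298, 0.048, 0.099, 1.622, 0, 1.443], TCP at [0.205, -0.483, 0.231] pointing down, gripper open.
Joint ranges: [-2.91, 2.91], [-0.99, 1.94], [-1.21, 1.42], [-2.12, 2.29], [-1.49, 1.47], [-3.14, 3.14]. Speed limits (rad/s): [2.79, 2.79, 3.14, 3.14, 3.14, 3.14].

### API

Orientations are given as a rotation vector (axis times angle).
In Python, from station import arm gives the robot as it stands. The module is installed in compiled form; this text tells all that it offers.
- The arm moves only by the tool play_rows, never from a script. Its argument "plan" is a list of rows, each a list of 7 numbers: the shift along the world's x, y, z in units of 30 mm (1.0 is 30 mm), then the turn, a rotation vector about the world's x, y, z in units of 5 degrees (1.0 is 5 degrees), then the closure, from 0 (fully open) to 1 (shut). A call has 1 to 10 rows; each row is the pose to reach, as a shift and turn from the pose commanded when the call began; what a row does not reach only later rows make up. A row lasts 1/10 s, in which the tool goes at most 50 mm and 8.59 degrees, less where a joint would pass 70% of its speed; a pose out of reach is approached as far as the arm can. A call with a gripper value outside its range is refused whole. The fingers move at their own pace and stop on an object; "force" is the grip in N (left out, the last holds). Time passes only in rows, so rows that repeat a pose let the fingers close. It gives the time, the measured TCP pose, the force and the opening at its end, in the units of the state.
- arm.sense(): the state, without advancing time (a new reading comes with each control period).
- arm.capture(name): name is "scene" or "top"; returns the picture (480x640x3 uint8, blue, green, red); there is no depth.
- arm.calibration(name): a dict with "vertical_fov" (degrees; the focal length in pixels is half the picture's height over the tangent of half this angle, whatever the lens; pixels are square), "cx", "cy" (the principal point, pixels), "rvec" (rotation vector, rad) and "tvec" (3), from world to camera coordinates, as OpenCV has them. Camera axes: x right, y down, z forward; pixel columns grow to the right and rows downward; lengths in m; the calibration is good to about 2 mm. A picture is of the moment at which its call begins. calibration takes no time and is no camera call.
- arm.hand_in(): hands the job in, once; it reports no verdict.
The state is a dict: "time_s": time; "joint_positions": joint angles; "dq": joint speeds; "effort": joint torques, N m; "eef_pos": TCP position; "tool_rot": TCP orientation; "wrist_force": force on the tool from outside, world axes, zero at the start; "torque": the same for the moment, N m; "grip_width": finger opening in m.
Only numpy, scipy, OpenCV 4.12 (cv2) and the standard library are available. Lean on these libraries where they do the work, as an engineer would, in place of code of your own. Each camera call takes 0.05 s, during which the arm holds its last target.

### The job

Set the four empty sample bottles out for the collection round: stand them upright in order of size along the white strip, one in the middle of each round mat, the smallest on the mat next to the orange block and growing to the largest at the other end. Let go of them all, knock none over, and leave the pink tube stand standing where it is.

Things in the scene. Friction and masses are not known exactly. Their poses are not given: they have to be found in the camera images.
- bottle_xs: The smallest of four loose, empty, capped plastic sample bottles: a plain upright cylinder, white with a pale green band and a blue cap, 34 mm in diameter over its whole height (cap included) and 55 mm tall; the cap is the top 18 mm. Origin at the centre of its underside, z up. Light (under 150 g); can be gripped across the cap from above.
- bottle_s: The second smallest of four loose, empty, capped plastic sample bottles: a plain upright cylinder, white with a pale green band and a blue cap, 42 mm in diameter over its whole height (cap included) and 75 mm tall; the cap is the top 18 mm. Origin at the centre of its underside, z up. Light (under 150 g); can be gripped across the cap from above.
- bottle_m: The second largest of four loose, empty, capped plastic sample bottles: a plain upright cylinder, white with a pale green band and a blue cap, 50 mm in diameter over its whole height (cap included) and 95 mm tall; the cap is the top 18 mm. Origin at the centre of its underside, z up. Light (under 150 g); can be gripped across the cap from above.
- bottle_l: The largest of four loose, empty, capped plastic sample bottles: a plain upright cylinder, white with a pale green band and a blue cap, 58 mm in diameter over its whole height (cap included) and 115 mm tall; the cap is the top 18 mm. Origin at the centre of its underside, z up. Light (under 150 g); can be gripped across the cap from above.
- mat1: One of four equal dark grey round mats fixed in a straight row, 90 mm apart centre to centre, on a white strip 90 x 450 x 6 mm that lies on the black worktop in varying place and direction. Mat 80 mm in diameter; its top is 9 mm above the worktop. Number 1 along the row counted from the strip's +y end (the robot's left). Origin at the centre of its underside, 3 mm below its top; y along the row, x across it.
- mat2: One of four equal dark grey round mats fixed in a straight row, 90 mm apart centre to centre, on a white strip 90 x 450 x 6 mm that lies on the black worktop in varying place and direction. Mat 80 mm in diameter; its top is 9 mm above the worktop. Number 2 along the row counted from the strip's +y end (the robot's left). Origin at the centre of its underside, 3 mm below its top; y along the row, x across it.
- mat3: One of four equal dark grey round mats fixed in a straight row, 90 mm apart centre to centre, on a white strip 90 x 450 x 6 mm that lies on the black worktop in varying place and direction. Mat 80 mm in diameter; its top is 9 mm above the worktop. Number 3 along the row counted from the strip's +y end (the robot's left). Origin at the centre of its underside, 3 mm below its top; y along the row, x across it.
- mat4: One of four equal dark grey round mats fixed in a straight row, 90 mm apart centre to centre, on a white strip 90 x 450 x 6 mm that lies on the black worktop in varying place and direction. Mat 80 mm in diameter; its top is 9 mm above the worktop. Number 4 along the row counted from the strip's +y end (the robot's left). Origin at the centre of its underside, 3 mm below its top; y along the row, x across it.
- start_block: Orange block fixed on the strip just beyond one end of the row of mats, 60 mm from the centre of the nearest mat: it marks the small end of the row and may be at either end (a grey block of the same shape is at the other end). 60 mm across the row, 20 mm along it, its top 26 mm above the worktop. Origin at the centre of its underside.
- tube_stand: Loose small pink stand with four short black-capped tubes in it, standing among the bottles: 46 x 46 mm, 80 mm tall overall, about 350 g. Not to be moved. Origin at the centre of its underside.
Things that resemble listed ones, but are neither listed nor needed, are in the scene too. Leave any turquoise or yellow look-alike of the bottle_xs alone.

How it is judged:
By the outcome, as a careful person would: the job done as asked, in the order asked, and still so for the second after the job is handed in, with the robot touching nothing.
It also fails if it takes over 112 s, if anything falls off the work surface, if the arm or the gripper's body presses on something with over 40 N, if the wrist force passes 120 N, or if a joint passes its speed limit or range.

## Working session

There is one attempt and no reset: what is moved stays moved. The work goes in short steps, Python scripts to look and compute and a tool call to move; the robot and the scene stay as the last step left them, time stands still between calls to the robot, and variables do not carry over. Pictures are saved under pics/ and viewed, and the job is handed in when it is done.

Besides the shell and the picture viewer there is one more tool, called after "Call:" as a command line: name --pt "numbers of a row" for each row, then --argument value for the rest. play_rows: Moves the arm, as the interface text tells. Its arguments: {"type":"object","properties":{"plan":{"type":"array","items":{"type":"array","items":{"type":"number"}}},"force":{"type":"number"}},"required":["plan"]}

```bash
mkdir -p pics; python3 - <<'E'
from station import arm
import cv2
for n in("scene","top"):
    cv2.imwrite(f"pics/{n}0.png",arm.capture(n)); print(n,arm.calibration(n))
print(arm.sense())
E
```

```text
scene {'vertical_fov': 42.13724830737428, 'cx': 318.40561629406506, 'cy': 248.17685117454323, 'rvec': array([ 2.35256866,  0.53020937, -0.19795617]), 'tvec': array([-0.48479289, -0.13180075,  1.15024618])}
top {'vertical_fov': 55.80805049610676, 'cx': 307.3760257732016, 'cy': 245.00430183706314, 'rvec': array([ 1.95233081, -2.24911294,  0.26556534]), 'tvec': array([0.0561282 , 0.50654726, 0.8148028 ])}
{'time_s': 0.1, 'joint_positions': array([-1.29780923e+00,  4.86646727e-02,  9.77182649e-02,  1.62203842e+00,
       -1.22839746e-05,  1.44302386e+00]), 'dq': array([ 0.00020055, -0.00280698,  0.00335704,  0.0006266 , -0.00127516,
       -0.00092681]), 'effort': array([ 2.60641937e-03, -3.39852297e+01,  3.20934784e+01,  1.59213797e-02,
       -1.47113669e-04,  1.33954746e-06]), 'eef_pos': array([ 0.20465197, -0.48283809,  0.23022233]), 'tool_rot': array([-3.07659450e+00, -6.24873149e-01,  2.68440407e-04]), 'wrist_force': array([-1.00800773, -0.53098732,  0.40576223]), 'torque': array([ 2.49971997e-02, -9.57396461e-02, -4.26918908e-05]), 'grip_width': 0.08554043706297795}
```

View pics/scene0.png

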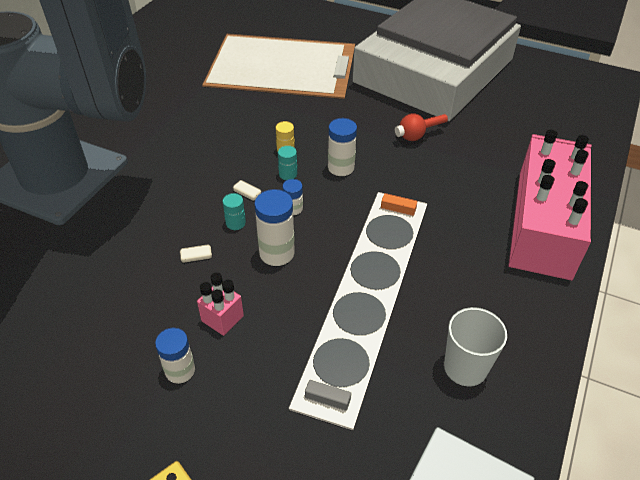

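View pics/top0.png

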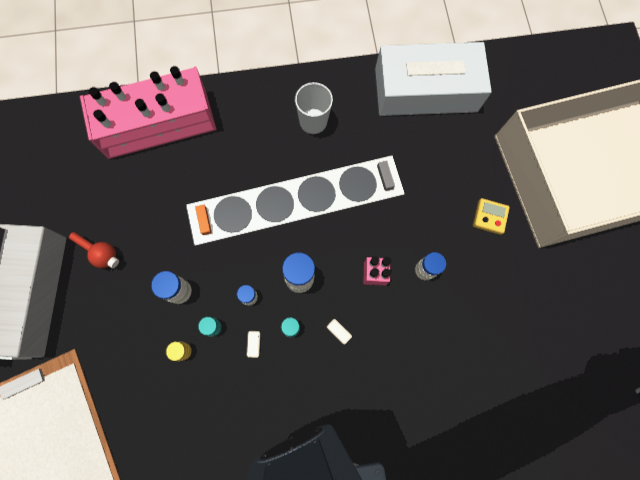

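The scene camera shows four blue-capped bottles. In the top view the cap pixels are XS (247,295), M (166,285), L (299,268) and S (434,264). The turquoise (208,326), (290,327) and yellow (178,351) look-alikes stay where they are. The orange block is at (203,220), so the smallest bottle goes at that end. I'll confirm this in an enlarged crop.

```bash
cat > h.py <<'E'
import numpy as np,cv2
from station import arm
def cam(n):
    c=arm.calibration(n); f=240/np.tan(np.radians(c['vertical_fov'])/2)
    K=np.array([[f,0,c['cx']],[0,f,c['cy']],[0,0,1]]); return K,np.array(c['rvec'],float),np.array(c['tvec'],float)
def ray(n,px,z):
    K,r,t=cam(n);R=cv2.Rodrigues(r)[0];C=-R.T@t
    d=R.T@np.linalg.inv(K)@np.array([px[0],px[1],1.]); return C+d*(z-C[2])/d[2]
def proj(n,P):
    K,r,t=cam(n); return cv2.projectPoints(np.array(P,float).reshape(-1,1,3),r,t,K,None)[0].reshape(-1,2)
def circ(c,r,z,N=40):
    a=np.linspace(0,2*np.pi,N); return np.c_[c[0]+r*np.cos(a),c[1]+r*np.sin(a),np.full(N,z)]
E
python3 - <<'E'
import cv2
a=cv2.imread('pics/top0.png')
b=cv2.resize(a[150:370,140:460],None,fx=2.5,fy=2.5,interpolation=cv2.INTER_CUBIC); cv2.imwrite('pics/c1.png',b)
from h import *
for n,px,z in[('xs',(247,295),.055),('m',(166,285),.095),('l',(299,268),.115),('s',(434,264),.075),('block',(203,220),.026),('stand',(377,270),.08),('m1',(233,214),.009),('m4',(358,184),.009)]:
    print(n,ray('top',px,z).round(4))
E
```

```text
xs [0.4303 0.1108 0.055 ]
m [0.4633 0.2493 0.095 ]
l [0.4567 0.007  0.115 ]
s [ 0.4361 -0.2451  0.075 ]
block [0.5987 0.1857 0.026 ]
stand [ 0.4391 -0.1363  0.08  ]
m1 [0.6084 0.1262 0.009 ]
m4 [ 0.6373 -0.1419  0.009 ]
```

View pics/c1.png

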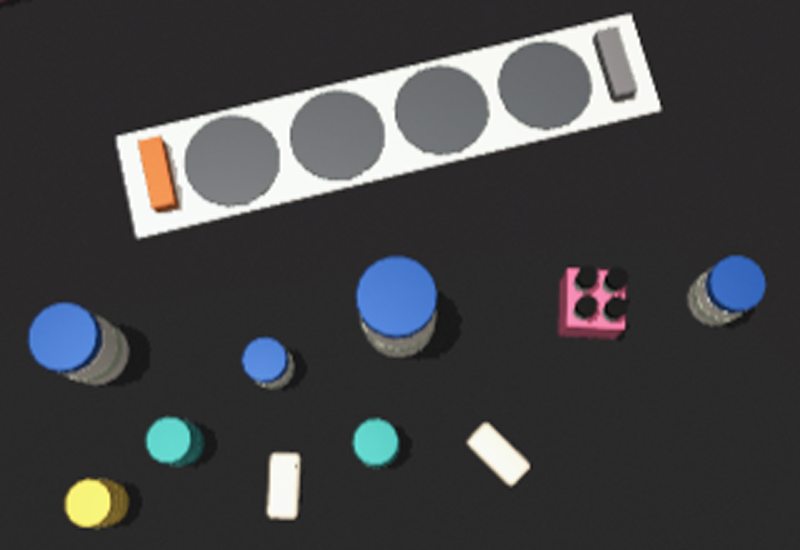

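The crop confirms the four blue-capped bottles and the orange end. Next I'll refine the positions with contour centroids and cross-check them by overlay in the scene view.

```bash
python3 - <<'E'
from h import *
a=cv2.imread('pics/top0.png');s=cv2.imread('pics/scene0.png')
hsv=cv2.cvtColor(a,cv2.COLOR_BGR2HSV)
mats=[]
g=a.astype(int)
m=((abs(g.max(2)-g.min(2))<25)&(g.max(2)>65)&(g.max(2)<140)).astype('uint8')
m=cv2.morphologyEx(m,cv2.MORPH_OPEN,np.ones((5,5),np.uint8))
n,lab,st,ce=cv2.connectedComponentsWithStats(m)
for px in[(233,214),(275,204),(317,194),(358,184)]:
    k=lab[px[1],px[0]]; P=ray('top',ce[k],.009); mats.append(P); print('mat',ce[k].round(1),st[k,4],P.round(4))
print(np.diff(mats,axis=0), [np.linalg.norm(d) for d in np.diff(mats,axis=0)])
B={}
from scipy.optimize import least_squares
for nme,px,h,r in[('xs',(246.5,294),.055,.017),('s',(435,263),.075,.021),('m',(165.8,285),.095,.025),('l',(299,268.3),.115,.029)]:
    # bright top of the cap
    x,y=map(int,px); v=g[y,x]
    mm=(np.abs(g-v).max(2)<28).astype('uint8'); n,lab,st,ce=cv2.connectedComponentsWithStats(mm); k=lab[y,x]
    P=ray('top',ce[k],h); B[nme]=P
    pr=proj('top',circ(P,r,h)); ar=cv2.contourArea(pr.astype(np.float32))
    print(nme,v,ce[k].round(1),st[k,4],'pred area',round(ar),P.round(4))
    for im,nn in((a,'top'),(s,'scene')):
        for z in(0,h): cv2.polylines(im,[np.round(proj(nn,circ(P,r,z))*16).astype(np.int32)],True,(0,0,255),1,cv2.LINE_AA,4)
for P in mats:
    for im,nn in((a,'top'),(s,'scene')): cv2.polylines(im,[np.round(proj(nn,circ(P,.04,.009))*16).astype(np.int32)],True,(0,255,0),1,cv2.LINE_AA,4)
cv2.imwrite('pics/ov_t.png',cv2.resize(a[150:370,140:460],None,fx=2.5,fy=2.5))
cv2.imwrite('pics/ov_s.png',cv2.resize(s[110:430,140:460],None,fx=1.875,fy=1.875))
E
```

```text
mat [232.3 214. ] 1041 [0.6086 0.1276 0.009 ]
mat [274.4 203.9] 1033 [0.6182 0.0383 0.009 ]
mat [316.1 193.7] 1010 [ 0.6284 -0.0512  0.009 ]
mat [357.5 183.7] 997 [ 0.6382 -0.1409  0.009 ]
[[ 9.58608067e-03 -8.92717466e-02  0.00000000e+00]
 [ 1.01737707e-02 -8.95493642e-02 -1.11022302e-16]
 [ 9.76803896e-03 -8.97223358e-02  1.11022302e-16]] [np.float64(0.08978495239672299), np.float64(0.09012543614302773), np.float64(0.09025249098081485)]
xs [221 138  88] [245.3 293.4] 208 pred area 252 [0.4338 0.1137 0.055 ]
s [190 105  56] [434.7 262.8] 340 pred area 384 [ 0.4382 -0.2469  0.075 ]
m [217 133  83] [164.6 284.3] 523 pred area 593 [0.4649 0.2517 0.095 ]
l [211 127  77] [298.1 268.2] 740 pred area 817 [0.4567 0.0087 0.115 ]
```

View pics/ov_t.png

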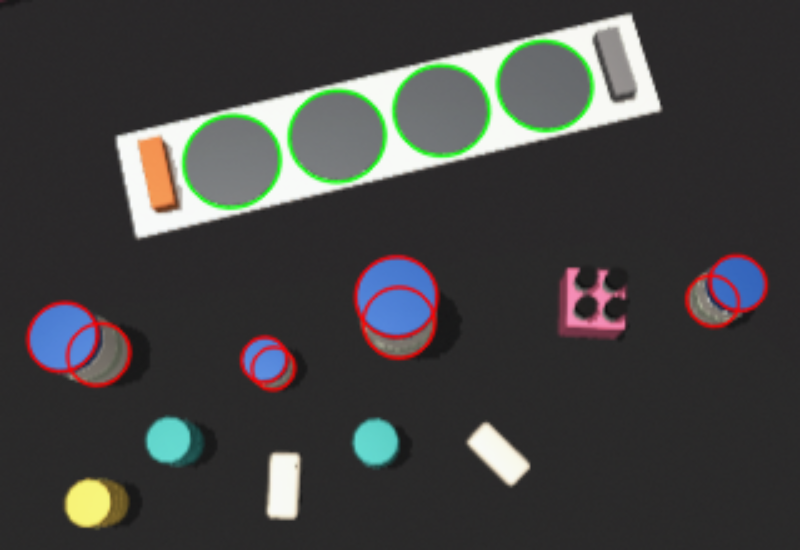

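View pics/ov_s.png

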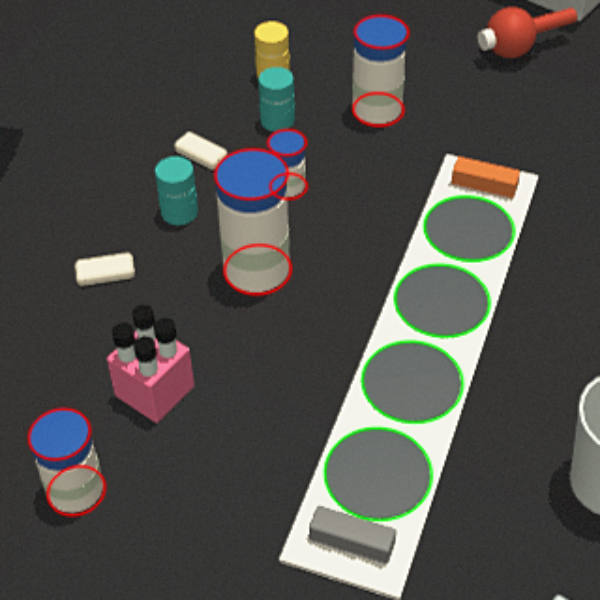

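Overlays agree in both views. Targets (x, y in m):

| Bottle | Now at | Goes to | Mat centre |
|---|---|---|---|
| XS | (.433,.113) | mat1 | (.6086,.1276) |
| S | (.438,-.247) | mat2 | (.618,.038) |
| M | (.464,.251) | mat3 | (.628,-.051) |
| L | (.457,.008) | mat4 | (.638,-.141) |

I'll turn the jaws across the row (+73.3° = 14.66 units) and keep them that way.

Call:
play_rows --pt "3.8 10 0 0 0 7 0" --pt "3.8 10 0 0 0 7 0" --pt "3.8 10 0 0 0 7 0" --pt "3.8 10 0 0 0 7 0" --pt "3.8 10 0 0 0 7 0" --pt "3.8 10 0 0 0 7 0" --pt "3.8 10 0 0 0 7 0" --pt "3.8 10 0 0 0 7 0" --pt "3.8 10 0 0 0 7 0" --force 30

```text
time_s: 1.0
eef_pos: [0.3187, -0.1834, 0.231]
tool_rot: [2.747, 1.524, -0.001]
wrist_force: [0.4, -1.0, -0.6]
grip_width: 0.0853
```

Call:
play_rows --pt "3.8 9.87 -2 0 0 7.66 0" --pt "3.8 9.87 -2 0 0 7.66 0" --pt "3.8 9.87 -2 0 0 7.66 0" --pt "3.8 9.87 -2 0 0 7.66 0" --pt "3.8 9.87 -2 0 0 7.66 0" --pt "3.8 9.87 -2 0 0 7.66 0" --pt "3.8 9.87 -2 0 0 7.66 0" --pt "3.8 9.87 -2 0 0 7.66 0" --pt "3.8 9.87 -2 0 0 7.66 0" --pt "3.8 9.87 -2 0 0 7.66 0"

```text
time_s: 2.0
eef_pos: [0.4331, 0.1111, 0.1714]
tool_rot: [2.1, 2.337, -0.001]
wrist_force: [0.9, 1.1, 0.5]
grip_width: 0.0855
```

Call:
play_rows --pt "0 0 -1.5 0 0 0 0" --pt "0 0 -3 0 0 0 0" --pt "0 0 -4 0 0 0 0" --pt "0 0 -5 0 0 0 0" --pt "0 0 -5 0 0 0 0" --pt "0 0 -5 0 0 0 0"

```text
time_s: 2.6
eef_pos: [0.4327, 0.1116, 0.0217]
tool_rot: [-2.099, -2.337, 0.001]
wrist_force: [0.6, 0.1, 1.0]
grip_width: 0.0857
```

```bash
python3 - <<'E'
from h import *
s=arm.sense();print(s['eef_pos'],s['grip_width'],s['wrist_force'])
a=arm.capture('scene');cv2.imwrite('pics/s1.png',cv2.resize(a[100:300,180:420],None,fx=3,fy=3))
E
```

```text
[0.43267385 0.11157059 0.02172579] 0.0857062725537206 [0.55901927 0.07086697 0.96666221]
```

View pics/s1.png

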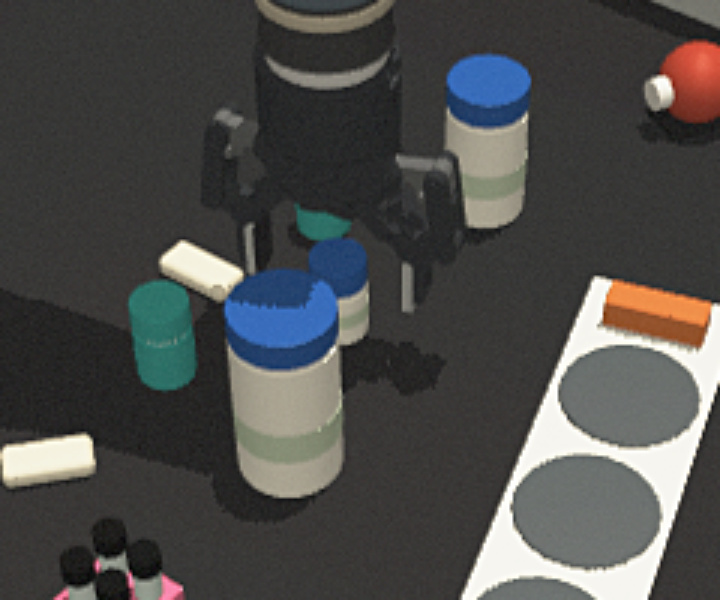

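The jaws straddle the XS bottle and are clear of everything else, so I'll close, lift and check the width.

Call:
play_rows --pt "0 0 0 0 0 0 0.3" --pt "0 0 0 0 0 0 0.5" --pt "0 0 0 0 0 0 0.7" --pt "0 0 0 0 0 0 0.9" --pt "0 0 0 0 0 0 0.9" --pt "0 0 0 0 0 0 0.9" --pt "0 0 0 0 0 0 0.9" --pt "0 0 0 0 0 0 0.9"

```text
time_s: 3.45
eef_pos: [0.4337, 0.1129, 0.0224]
tool_rot: [2.096, 2.339, 0.002]
wrist_force: [0.3, 0.4, 6.1]
grip_width: 0.0336
```

Call:
play_rows --pt "0 0 0.7 0 0 0 0.9" --pt "0 0 2 0 0 0 0.9" --pt "0 0 2.5 0 0 0 0.9" --pt "1.5 0.1 2.5 0 0 0 0.9" --pt "3 0.2 2.5 0 0 0 0.9" --pt "4.5 0.3 2.5 0 0 0 0.9" --pt "5.3 0.4 2.5 0 0 0 0.9" --pt "5.85 0.5 2.5 0 0 0 0.9" --pt "5.85 0.5 2.5 0 0 0 0.9" --pt "5.85 0.5 2.5 0 0 0 0.9"

```text
time_s: 4.45
eef_pos: [0.6073, 0.1277, 0.0952]
tool_rot: [-2.095, -2.338, 0.003]
wrist_force: [-0.0, -0.7, 0.1]
grip_width: 0.0331
```

```bash
cat > look.py <<'E'
import sys
from h import *
n,x0,y0,x1,y1,out=sys.argv[1],*map(int,sys.argv[2:6]),sys.argv[6]
s=arm.sense();print(s['time_s'],s['eef_pos'].round(4),s['grip_width'],s['wrist_force'].round(1))
a=arm.capture(n);k=min(800/(x1-x0),600/(y1-y0));cv2.imwrite('pics/'+out,cv2.resize(a[y0:y1,x0:x1],None,fx=k,fy=k))
E
python3 look.py scene 240 100 460 320 s2.png
```

```text
4.45 [0.6073 0.1277 0.0952] 0.03310778090398616 [-0.  -0.7  0.1]
```

View pics/s2.png

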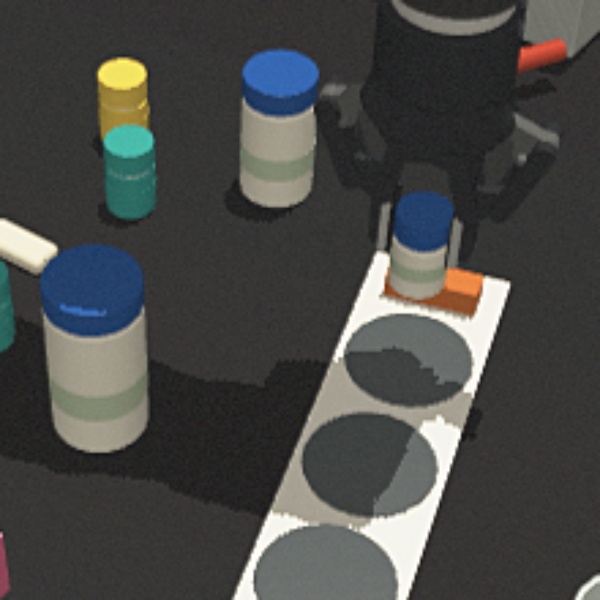

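Call:
play_rows --pt "0 0 -0.8 0 0 0 0.9" --pt "0 0 -1.5 0 0 0 0.9" --pt "0 0 -1.9 0 0 0 0.9" --pt "0 0 -2.1 0 0 0 0.9" --pt "0 0 -2.1 0 0 0 0.9" --pt "0 0 -2.1 0 0 0 0.9"

```text
time_s: 5.1
eef_pos: [0.6088, 0.1278, 0.0344]
tool_rot: [2.096, 2.339, 0.002]
wrist_force: [0.2, -0.4, -0.6]
grip_width: 0.033
```

Call:
play_rows --pt "0 0 0 0 0 0 0.4" --pt "0 0 0 0 0 0 0.2" --pt "0 0 0 0 0 0 0" --pt "0 0 0 0 0 0 0" --pt "0 0 0 0 0 0 0" --pt "0 0 1 0 0 0 0" --pt "0 0 2.5 0 0 0 0" --pt "0 0 4 0 0 0 0" --pt "0 0 5 0 0 0 0" --pt "0 0 5 0 0 0 0"

```text
time_s: 6.1
eef_pos: [0.6117, 0.1281, 0.1906]
tool_rot: [2.091, 2.333, 0.014]
wrist_force: [0.6, 1.3, 0.5]
grip_width: 0.0857
```

Call:
play_rows --pt "-5.7 -12.5 -1 0 0 0 0" --pt "-5.7 -12.5 -1 0 0 0 0" --pt "-5.7 -12.5 -1 0 0 0 0" --pt "-5.7 -12.5 -1 0 0 0 0" --pt "-5.7 -12.5 -1 0 0 0 0" --pt "-5.7 -12.5 -1 0 0 0 0" --pt "-5.7 -12.5 -1 0 0 0 0" --pt "-5.7 -12.5 -1 0 0 0 0" --pt "-5.7 -12.5 -1 0 0 0 0" --pt "-5.7 -12.5 -1 0 0 0 0"

```text
time_s: 7.1
eef_pos: [0.436, -0.2485, 0.1522]
tool_rot: [-2.1, -2.334, -0.0]
wrist_force: [-0.0, 0.9, 0.3]
grip_width: 0.0852
```

Call:
play_rows --pt "0 0 0 0 0 0 0" --pt "0 0 0 0 0 0 0" --pt "0 0 0 0 0 0 0"

```text
time_s: 7.4
eef_pos: [0.4381, -0.2459, 0.1534]
tool_rot: [2.094, 2.342, 0.001]
wrist_force: [0.1, -0.5, -0.4]
grip_width: 0.0853
```

```bash
python3 look.py scene 120 130 440 410 s3.png
```

```text
7.4 [ 0.4381 -0.2459  0.1534] 0.08531608755797852 [ 0.1 -0.5 -0.4]
```

View pics/s3.png

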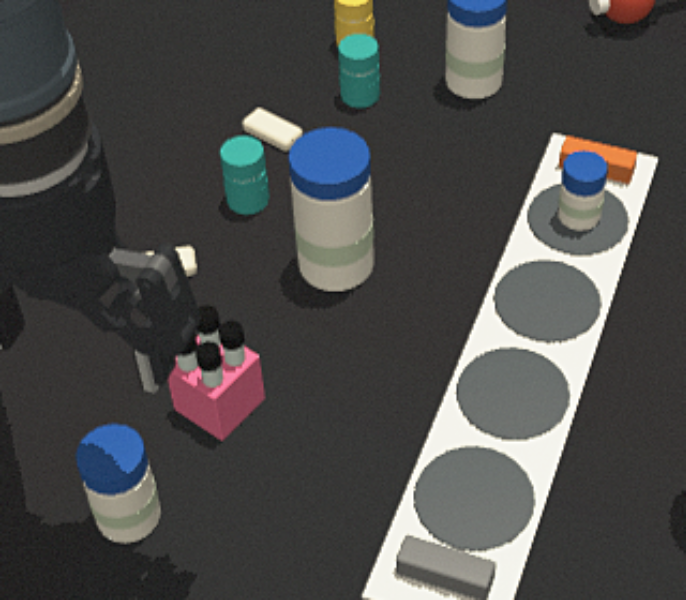

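XS stands upright on mat1. Now I'll descend on S.

Call:
play_rows --pt "0 0 -1.3 0 0 0 0" --pt "0 0 -2.6 0 0 0 0" --pt "0 0 -3.5 0 0 0 0" --pt "0 0 -3.8 0 0 0 0" --pt "0 0 -3.8 0 0 0 0" --pt "0 0 -3.8 0 0 0 0" --pt "0 0 -3.8 0 0 0 0"

```text
time_s: 8.15
eef_pos: [0.439, -0.2484, 0.0417]
tool_rot: [2.093, 2.337, 0.001]
wrist_force: [0.2, 0.5, 0.0]
grip_width: 0.0852
```

Call:
play_rows --pt "0 0 0 0 0 0 0.3" --pt "0 0 0 0 0 0 0.5" --pt "0 0 0 0 0 0 0.7" --pt "0 0 0 0 0 0 0.9" --pt "0 0 0 0 0 0 0.9" --pt "0 0 0 0 0 0 0.9" --pt "0 0 0 0 0 0 0.9" --pt "0 0 0 0 0 0 0.9"

```text
time_s: 8.95
eef_pos: [0.4377, -0.2477, 0.04]
tool_rot: [2.096, 2.338, 0.0]
wrist_force: [-1.2, 0.6, 5.2]
grip_width: 0.0411
```

Call:
play_rows --pt "0 0 0.7 0 0 0 0.9" --pt "0 0 2 0 0 0 0.9" --pt "0.5 0.5 3.4 0 0 0 0.9" --pt "1.5 1.7 4 0 0 0 0.9" --pt "2.5 3 4 0 0 0 0.9" --pt "3.3 4.3 4 0 0 0 0.9" --pt "4 5.6 4 0 0 0 0.9" --pt "4.7 6.9 4 0 0 0 0.9" --pt "5.5 8.2 4 0 0 0 0.9" --pt "6 9.52 4 0 0 0 0.9"

```text
time_s: 9.95
eef_pos: [0.6178, 0.04, 0.1575]
tool_rot: [-2.096, -2.339, 0.002]
wrist_force: [0.7, -0.9, -1.1]
grip_width: 0.0412
```

Call:
play_rows --pt "0 0 0 0 0 0 0.9" --pt "0 0 0 0 0 0 0.9" --pt "0 0 -1 0 0 0 0.9" --pt "0 0 -2 0 0 0 0.9" --pt "0 0 -3 0 0 0 0.9" --pt "0 0 -3.5 0 0 0 0.9" --pt "0 0 -3.5 0 0 0 0.9" --pt "0 0 -3.5 0 0 0 0.9"

```text
time_s: 10.75
eef_pos: [0.6175, 0.0375, 0.0551]
tool_rot: [2.098, 2.338, 0.0]
wrist_force: [1.1, 0.3, -0.2]
grip_width: 0.0413
```

```bash
python3 look.py scene 260 130 460 310 s4.png
```

```text
10.75 [0.6175 0.0375 0.0551] 0.04127938207560549 [ 1.1  0.3 -0.2]
```

View pics/s4.png

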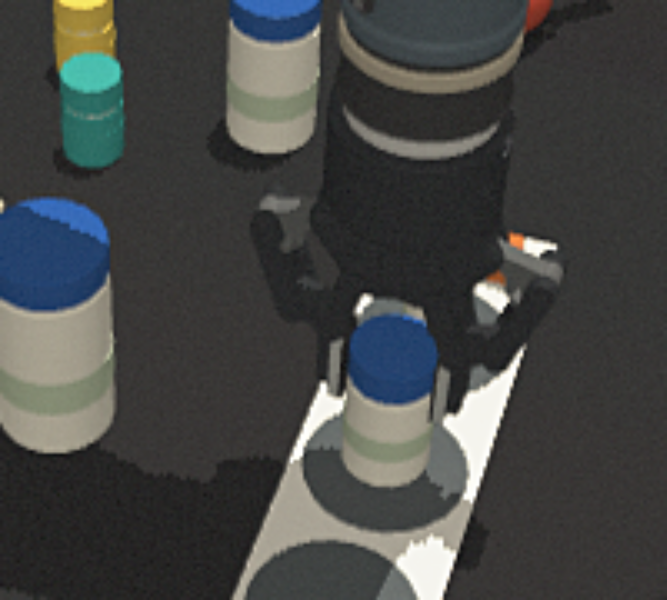

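Call:
play_rows --pt "0 0 -0.1 0 0 0 0.9" --pt "0 0 -0.17 0 0 0 0.9" --pt "0 0 -0.17 0 0 0 0.9" --pt "0 0 -0.17 0 0 0 0.9"

```text
time_s: 11.2
eef_pos: [0.6174, 0.0384, 0.0494]
tool_rot: [2.096, 2.34, 0.0]
wrist_force: [0.2, 0.0, -0.6]
grip_width: 0.0412
```

Call:
play_rows --pt "0 0 0 0 0 0 0.4" --pt "0 0 0 0 0 0 0.2" --pt "0 0 0 0 0 0 0" --pt "0 0 0 0 0 0 0" --pt "0 0 0 0 0 0 0" --pt "0 0 1 0 0 0 0" --pt "0 0 2.3 0 0 0 0" --pt "0 0 3.5 0 0 0 0" --pt "0 0 4.2 0 0 0 0" --pt "0 0 4.2 0 0 0 0"

```text
time_s: 12.2
eef_pos: [0.62, 0.0382, 0.1805]
tool_rot: [2.092, 2.334, 0.009]
wrist_force: [0.9, -0.7, 0.2]
grip_width: 0.0854
```

Call:
play_rows --pt "-1.0 1.2 0 0 0 0 0" --pt "-2.0 2.4 0 0 0 0 0" --pt "-3.0 3.6 0 0 0 0 0" --pt "-4.0 4.8 0 0 0 0 0" --pt "-4.6 6 0 0 0 0 0" --pt "-5.13 7.1 0 0 0 0 0" --pt "-5.13 7.1 0 0 0 0 0" --pt "-5.13 7.1 0 0 0 0 0" --pt "-5.13 7.1 0 0 0 0 0"

```text
time_s: 13.1
eef_pos: [0.4634, 0.2505, 0.1742]
tool_rot: [-2.097, -2.339, 0.002]
wrist_force: [-0.6, -0.3, -0.1]
grip_width: 0.0853
```

```bash
python3 look.py scene 220 60 460 320 s5.png
```

```text
13.1 [0.4634 0.2505 0.1742] 0.08526212233232186 [-0.6 -0.3 -0.1]
```

View pics/s5.png

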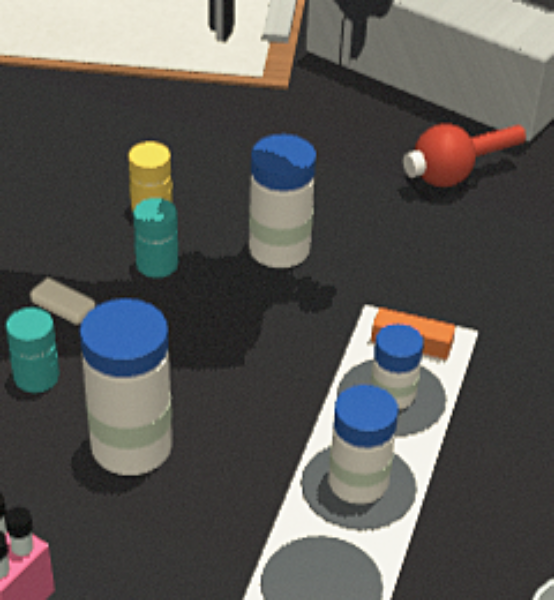

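XS and S stand upright on mats 1 and 2. Descending on M, then gripping.

Call:
play_rows --pt "0 0 -1.3 0 0 0 0" --pt "0 0 -2.6 0 0 0 0" --pt "0 0 -3.5 0 0 0 0" --pt "0 0 -3.8 0 0 0 0" --pt "0 0 -3.8 0 0 0 0" --pt "0 0 -3.8 0 0 0 0" --pt "0 0 -3.8 0 0 0 0"

```text
time_s: 13.85
eef_pos: [0.4653, 0.2517, 0.0636]
tool_rot: [2.096, 2.338, 0.006]
wrist_force: [0.2, 0.3, -0.4]
grip_width: 0.0858
```

Call:
play_rows --pt "0 0 0 0 0 0 0.2" --pt "0 0 0 0 0 0 0.4" --pt "0 0 0 0 0 0 0.6" --pt "0 0 0 0 0 0 0.8" --pt "0 0 0 0 0 0 0.8" --pt "0 0 0 0 0 0 0.8" --pt "0 0 0 0 0 0 0.8" --pt "0 0 0 0 0 0 0.8"

```text
time_s: 14.65
eef_pos: [0.4642, 0.2516, 0.0623]
tool_rot: [2.096, 2.339, 0.003]
wrist_force: [-0.1, 0.2, 6.1]
grip_width: 0.0492
```

Call:
play_rows --pt "0 0 0.7 0 0 0 0.8" --pt "0 0 2 0 0 0 0.8" --pt "0 0 3.4 0 0 0 0.8" --pt "0 0 4.3 0 0 0 0.8" --pt "0.5 -1 4.3 0 0 0 0.8" --pt "1.1 -2.2 4.3 0 0 0 0.8" --pt "1.8 -3.4 4.3 0 0 0 0.8" --pt "2.4 -4.6 4.3 0 0 0 0.8" --pt "3.1 -5.8 4.3 0 0 0 0.8" --pt "3.7 -7 4.3 0 0 0 0.8"

```text
time_s: 15.65
eef_pos: [0.5745, 0.0398, 0.1888]
tool_rot: [-2.096, -2.338, 0.002]
wrist_force: [-0.1, 0.4, -0.3]
grip_width: 0.0493
```

Call:
play_rows --pt "0.6 -1.1 0 0 0 0 0.8" --pt "1.2 -2.2 0 0 0 0 0.8" --pt "1.77 -3.05 0 0 0 0 0.8" --pt "1.77 -3.05 0 0 0 0 0.8" --pt "1.77 -3.05 0 0 0 0 0.8" --pt "1.77 -3.05 0 0 0 0 0.8"

```text
time_s: 16.25
eef_pos: [0.6267, -0.0493, 0.1895]
tool_rot: [-2.095, -2.339, 0.001]
wrist_force: [-0.9, -0.6, -0.9]
grip_width: 0.0493
```

Call:
play_rows --pt "0 0 -1 0 0 0 0.8" --pt "0 0 -2 0 0 0 0.8" --pt "0 0 -3 0 0 0 0.8" --pt "0 0 -3.7 0 0 0 0.8" --pt "0 0 -3.7 0 0 0 0.8" --pt "0 0 -3.7 0 0 0 0.8" --pt "0 0 -3.7 0 0 0 0.8"

```text
time_s: 16.95
eef_pos: [0.6287, -0.0498, 0.0815]
tool_rot: [2.094, 2.338, 0.003]
wrist_force: [-0.3, -0.1, -1.3]
grip_width: 0.0492
```

```bash
python3 look.py scene 240 100 460 320 s6.png
```

```text
16.95 [ 0.6287 -0.0498  0.0815] 0.049160494179272936 [-0.3 -0.1 -1.3]
```

View pics/s6.png

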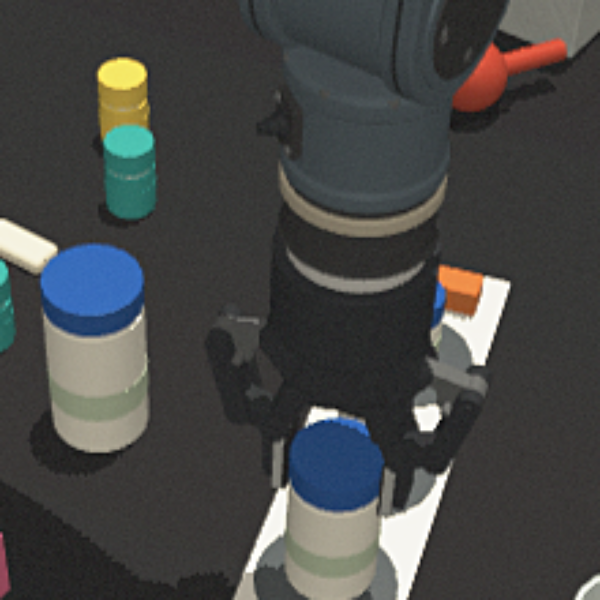

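Call:
play_rows --pt "0 -0.03 -0.1 0 0 0 0.8" --pt "0 -0.03 -0.2 0 0 0 0.8" --pt "0 -0.03 -0.29 0 0 0 0.8" --pt "0 -0.03 -0.29 0 0 0 0.8" --pt "0 -0.03 -0.29 0 0 0 0.8" --pt "0 -0.03 -0.29 0 0 0 0.8"

```text
time_s: 17.6
eef_pos: [0.6279, -0.0513, 0.0713]
tool_rot: [2.096, 2.339, 0.001]
wrist_force: [-0.8, -0.0, 3.9]
grip_width: 0.049
```

Call:
play_rows --pt "0 0 0 0 0 0 0.3" --pt "0 0 0 0 0 0 0.15" --pt "0 0 0 0 0 0 0" --pt "0 0 0 0 0 0 0" --pt "0 0 0 0 0 0 0" --pt "0 0 1 0 0 0 0" --pt "0 0 2.3 0 0 0 0" --pt "0 0 3.5 0 0 0 0" --pt "0 0 4 0 0 0 0" --pt "0 0 4 0 0 0 0"

```text
time_s: 18.6
eef_pos: [0.6296, -0.0515, 0.1948]
tool_rot: [2.092, 2.335, 0.006]
wrist_force: [0.1, -0.4, 0.4]
grip_width: 0.0851
```

Call:
play_rows --pt "-1.4 0.5 0 0 0 0 0" --pt "-2.8 1 0 0 0 0 0" --pt "-4.2 1.5 0 0 0 0 0" --pt "-5.2 1.8 0 0 0 0 0" --pt "-5.7 1.95 0 0 0 0 0" --pt "-5.7 1.95 0 0 0 0 0" --pt "-5.7 1.95 0 0 0 0 0" --pt "-5.7 1.95 0 0 0 0 0"

```text
time_s: 19.4
eef_pos: [0.457, 0.0071, 0.1897]
tool_rot: [-2.097, -2.339, 0.001]
wrist_force: [-0.3, 0.7, -0.3]
grip_width: 0.0853
```

```bash
python3 look.py scene 200 100 460 430 s7.png
```

```text
19.4 [0.457  0.0071 0.1897] 0.08525599311510025 [-0.3  0.7 -0.3]
```

View pics/s7.png

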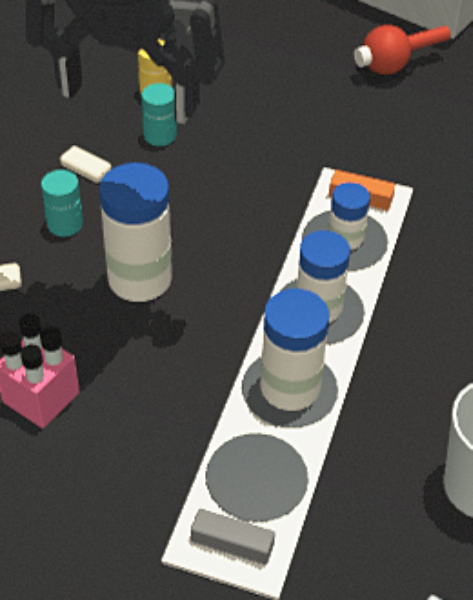

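XS, S and M are upright on their mats. Now for L.

Call:
play_rows --pt "0 0 -1.3 0 0 0 0" --pt "0 0 -2.6 0 0 0 0" --pt "0 0 -3.4 0 0 0 0" --pt "0 0 -3.65 0 0 0 0" --pt "0 0 -3.65 0 0 0 0" --pt "0 0 -3.65 0 0 0 0" --pt "0 0 -3.65 0 0 0 0"

```text
time_s: 20.15
eef_pos: [0.4583, 0.0071, 0.0831]
tool_rot: [2.095, 2.337, 0.003]
wrist_force: [0.2, 0.6, 0.1]
grip_width: 0.0855
```

Call:
play_rows --pt "0 0 0 0 0 0 0.2" --pt "0 0 0 0 0 0 0.35" --pt "0 0 0 0 0 0 0.5" --pt "0 0 0 0 0 0 0.7" --pt "0 0 0 0 0 0 0.7" --pt "0 0 0 0 0 0 0.7" --pt "0 0 0 0 0 0 0.7" --pt "0 0 0 0 0 0 0.7"

```text
time_s: 20.95
eef_pos: [0.4573, 0.0073, 0.0823]
tool_rot: [2.095, 2.338, 0.002]
wrist_force: [-1.8, -0.3, 6.2]
grip_width: 0.0572
```

Call:
play_rows --pt "0 0 0.7 0 0 0 0.7" --pt "0 0 2 0 0 0 0.7" --pt "0 0 3.4 0 0 0 0.7" --pt "0 0 4.2 0 0 0 0.7" --pt "1 -0.8 4.2 0 0 0 0.7" --pt "2 -1.6 4.2 0 0 0 0.7" --pt "3 -2.5 4.2 0 0 0 0.7" --pt "4 -3.3 4.2 0 0 0 0.7" --pt "5.1 -4.2 4.2 0 0 0 0.7" --pt "6 -4.95 4.2 0 0 0 0.7"

```text
time_s: 21.95
eef_pos: [0.6376, -0.1425, 0.2055]
tool_rot: [-2.097, -2.338, 0.001]
wrist_force: [-0.1, -0.2, -0.6]
grip_width: 0.0575
```

Call:
play_rows --pt "0 0 0 0 0 0 0.7" --pt "0 0 0 0 0 0 0.7" --pt "0 0 -1 0 0 0 0.7" --pt "0 0 -2 0 0 0 0.7" --pt "0 0 -3 0 0 0 0.7" --pt "0 0 -3.6 0 0 0 0.7" --pt "0 0 -3.6 0 0 0 0.7" --pt "0 0 -3.6 0 0 0 0.7" --pt "0 0 -3.6 0 0 0 0.7"

```text
time_s: 22.85
eef_pos: [0.6375, -0.141, 0.1016]
tool_rot: [2.094, 2.337, 0.002]
wrist_force: [0.6, -0.4, -0.5]
grip_width: 0.0571
```

```bash
python3 look.py scene 200 130 460 430 s8.png
```

```text
22.85 [ 0.6375 -0.141   0.1016] 0.057062863051983784 [ 0.6 -0.4 -0.5]
```

View pics/s8.png

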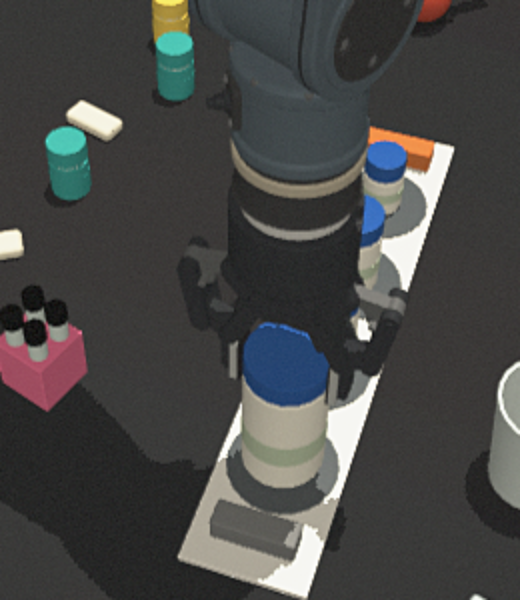

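Call:
play_rows --pt "0 0 -0.1 0 0 0 0.7" --pt "0 0 -0.2 0 0 0 0.7" --pt "0 0 -0.3 0 0 0 0.7" --pt "0 0 -0.3 0 0 0 0.7" --pt "0 0 -0.3 0 0 0 0.7" --pt "0 0 -0.3 0 0 0 0.7"

```text
time_s: 23.5
eef_pos: [0.6367, -0.1413, 0.0912]
tool_rot: [2.096, 2.339, 0.0]
wrist_force: [-1.9, -0.3, 5.6]
grip_width: 0.057
```

Call:
play_rows --pt "0 0 0 0 0 0 0.25" --pt "0 0 0 0 0 0 0.1" --pt "0 0 0 0 0 0 0" --pt "0 0 0 0 0 0 0" --pt "0 0 0 0 0 0 0" --pt "0 0 1 0 0 0 0" --pt "0 0 2.3 0 0 0 0" --pt "0 0 3.5 0 0 0 0" --pt "0 0 4 0 0 0 0" --pt "0 0 4 0 0 0 0"

```text
time_s: 24.5
eef_pos: [0.6384, -0.1417, 0.2143]
tool_rot: [2.092, 2.334, 0.005]
wrist_force: [0.3, 0.5, 0.2]
grip_width: 0.0853
```

Call:
play_rows --pt "-1.4 -0.9 0 0 0 0 0" --pt "-2.8 -1.8 0 0 0 0 0" --pt "-4 -2.6 0 0 0 0 0" --pt "-5.2 -3.4 0 0 0 0 0" --pt "-6.4 -4.2 0 0 0 0 0" --pt "-7.6 -5 0 0 0 0 0" --pt "-9 -6 0 0 0 0 0" --pt "-9 -6 0 0 0 0 0" --pt "-9 -6 0 0 0 0 0" --pt "-9 -6 0 0 0 0 0"

```text
time_s: 25.5
eef_pos: [0.3668, -0.3203, 0.2089]
tool_rot: [-2.095, -2.339, -0.001]
wrist_force: [0.9, 0.4, -0.0]
grip_width: 0.0848
```

```bash
python3 - <<'E'
from h import *
print(arm.sense()['wrist_force'])
a=arm.capture('top');s=arm.capture('scene')
g=a.astype(int);cv2.imwrite('pics/raw.png',a)
mats=[(.6086,.1276),(.6182,.0383),(.6284,-.0512),(.6382,-.1409)]
for (x,y),h,r in zip(mats,(.055,.075,.095,.115),(.017,.021,.025,.029)):
    h+=.009
    p=proj('top',[[x,y,h]])[0]
    u,v=map(int,p)
    mm=(np.abs(g-g[v,u]).max(2)<28).astype('uint8');n,l,st,ce=cv2.connectedComponentsWithStats(mm);k=l[v,u]
    print(p.round(1),ce[k].round(1),st[k,4],((ray('top',ce[k],h)-[x,y,h])*1000).round(1))
    for im,nn in((a,'top'),(s,'scene')):
        for z in(.009,h): cv2.polylines(im,[np.round(proj(nn,circ((x,y),r,z))*16).astype(np.int32)],True,(0,0,255),1,cv2.LINE_AA,4)
cv2.imwrite('pics/f_t.png',cv2.resize(a[130:370,140:460],None,fx=2.5,fy=2.5))
cv2.imwrite('pics/f_s.png',cv2.resize(s[110:430,140:460],None,fx=1.875,fy=1.875))
E
```

```text
[ 0.86117305  0.41752716 -0.00475333]
[227.8 205.7] [227.2 205.1] 194 [1.3 1.1 0. ]
[271.7 191.5] [271.2 191.8] 307 [-0.4  1.1 -0. ]
[317.2 176.5] [317.1 176.3] 459 [ 0.5 -0.1 -0. ]
[364.2 161.3] [363.9 162.1] 648 [-1.6  0.8  0. ]
```

View pics/f_t.png

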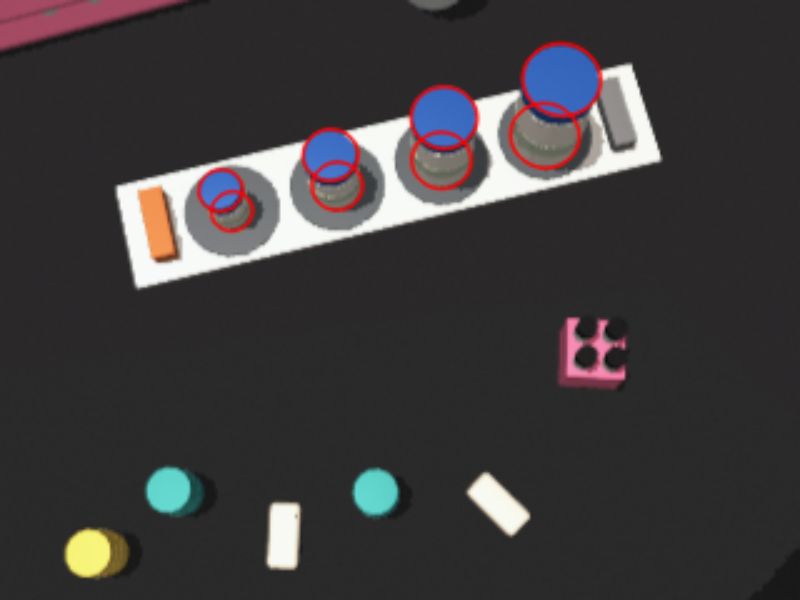

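View pics/f_s.png

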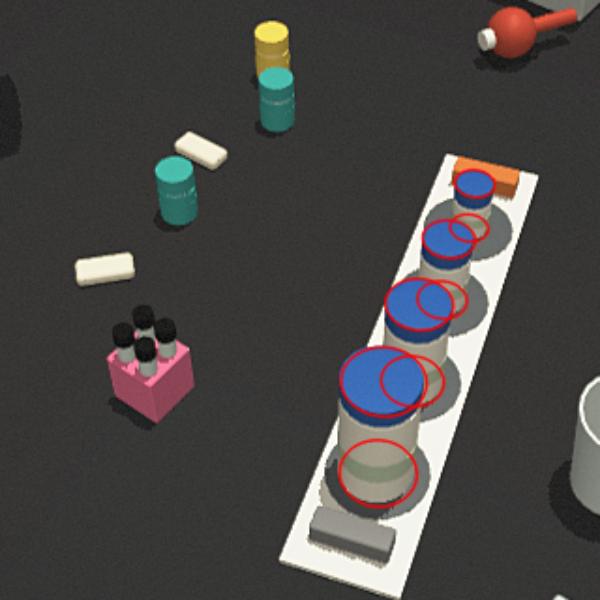

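All four bottles stand upright within about 2 mm of their mat centres, in the right order. The stand is at the same pixels as before, and the arm is clear.

```bash
python3 -c "
from station import arm
print(arm.hand_in())"
```

```text
the job is handed in; nothing more can be done
None
```

I stood the four bottles upright on the mats in order of size and handed the job in. The smallest is next to the orange block and the largest is at the grey end.

- **Placing:** in the last pictures each bottle was about 2 mm or less from the middle of its mat. The positions drawn from my measurements also matched in both camera views.
- **Release:** all four are let go, and the arm is withdrawn with almost no force at the wrist.
- **Tube stand and look-alikes:** the pink stand and the turquoise and yellow look-alikes are where they were in the first pictures.
- **Limits:** it took about 26 s of the 112 s. The highest wrist reading, taken at the end of each move, was about 6 N.
- **Small slip:** the smallest bottle was released about 3 mm above its mat because the arm had not quite settled. It landed upright and centred.

None of the checks failed or disagreed.

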